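Walk the vial block round against the locating fence

ROBOT

A 6-joint arm with a two-finger parallel gripper is mounted at the origin on a cart in front of the work surface, level with it; the furniture and walls round the work are solid. World frame = base frame: x ahead of the robot, y to its left, z up, the work surface at z = 0. Lengths are in m, angles in rad, forces in N, time in s.
With the tool pointing down it reaches from about 0.225 to 0.725 m from the base axis. Payload 3.1 kg.
Tool frame: the origin (TCP) lies on the centre line of the jaws, within the pads' length; the fingertips stand 11 mm ahead of it and the grasp point (between the pads) lies 8 mm behind it; z points along the fingers, y is the direction in which the jaws open and shut (so a half turn about z gives the same grasp; the last joint's range is limited). The gripper opens to 85 mm and grips with 20 to 120 N. Pads are 22 mm wide; open, the fingers measure 114 mm over their backs; the gripper's body (76 mm by 85 mm) begins 54 mm behind the grasp point. The pads swing forward as they close: fully open they stand 13 mm farther back than shut.
Start: joints at [-0.128, 0.048, 0.099, 1.622, 0, 1.443], TCP at [0.525, -0, 0.242] pointing down, gripper open.
Joint ranges: [-2.91, 2.91], [-0.99, 1.94], [-1.21, 1.42], [-2.12, 2.29], [-1.49, 1.47], [-3.14, 3.14]. Speed limits (rad/s): [2.79, 2.79, 3.14, 3.14, 3.14, 3.14].

INTERFACE

Orientations are given as a unit quaternion [x, y, z, w].
In Python, from workcell import * gives the robot as it stands.
- The arm moves only by the shell command python3 -m jog 'ROWS' [FORCE]. ROWS is a JSON object of lists of equal length, an entry for each row: "fingers": the closure in counts, from 0 (fully open) to 255 (shut); "linear": the shift along the tool's x, y, z in cm, a list of three; "delta_rot": the turn, a rotation vector about the tool's x, y, z in degrees, a list of three. In form: {"fingers": [fingers, ...], "linear": [[x, y, z], ...], "delta_rot": [[wx, wy, wz], ...]}. A call has 1 to 8 rows; each row is the pose to reach, as a shift and turn from the pose measured when the call began, along the tool's axes at that moment; what a row does not reach only later rows make up. A row lasts 1/12 s, in which the tool goes at most 41.7 mm and 7.16 degrees, less where a joint would pass 70% of its speed; a pose out of reach is approached as far as the arm can. A call with a gripper value outside its range is refused whole. The fingers move at their own pace and stop on an object; FORCE is the grip in N (left out, the last holds). Time passes only in rows, so rows that repeat a pose let the fingers close. It gives the time, the measured TCP pose, the force and the opening at its end, in the units of the state.
- get_obs(): the state, without advancing time (a new reading comes with each control period).
- snapshot(name): name is "side" or "top" or "wrist"; returns (picture, depth): 384x512x3 uint8, red, green, blue; 384x512 float32, m along the optical axis (not along the pixel's ray), 0 where there is no reading.
- calibration(name): a dict with "fx", "fy", "cx", "cy" (pixels), "world_to_cam" (4x4, takes a point from world to camera coordinates); the wrist camera has in their place "T_tool_cam" (4x4, takes a point from camera to tool coordinates, whose origin is the TCP and whose axes are the flange's). Camera axes: x right, y up, looking along -z (the intrinsics and any distortion apply to the point x, -y, -z); pixel columns grow to the right and rows downward; lengths in m; the calibration is good to about 2 mm. The wrist camera is an equidistant fisheye: a pixel r from the principal point sees the ray r / f radians off the axis. A picture is of the moment at which its call begins: read the wrist's pose just before it. calibration takes no time and is no camera call.
- close_job(): hands the job in, once; it reports no verdict.
The state is a dict: "time": time; "joints": joint angles; "joint_velocities": joint speeds; "tau": joint torques, N m; "ee_pos": TCP position; "orientation": TCP orientation; "wrist_force": force on the tool from outside, world axes, zero at the start; "moment": the same for the moment, N m; "opening": finger opening in m.
Only numpy, scipy, OpenCV 4.12 (cv2) and the standard library are available. Lean on these libraries where they do the work, as an engineer would, in place of code of your own. Each camera call takes 0.05 s, during which the arm holds its last target.

TASK

Bring the heavy aluminium vial block to its locating fence: push it across the bench with the fingertips against its sides, nudging one corner and then another to turn it, until one of its long sides lies flat against the fence, with the block not sticking out past either end of the fence. Only push it: do not lift or tip it, do not touch the vials standing in it, and leave the other things on the bench where they are. Finish with the hand clear of everything.

Things in the scene. Friction and masses are not known exactly. Their poses are not given: they have to be found in the camera images.
- vial_block: Aluminium block, 90 (its x) by 130 (its y) by 40 mm high, 0.6 to 1 kg, slides on the bench at roughly 3 to 10 N; two rows of four round wells in its top. Origin: centre of its underside. Its long sides, at x = +45 and -45 mm, are alike; either may end at the fence. Starts on the robot's side of the fence, not touching it, long sides turned 35 to 90 degrees from the fence, either way round
- fence: Steel stop bar fixed to the bench, 20 mm thick (its x), 260 mm long (its y), 30 mm high, two bolted feet behind it. Origin: centre of the bar's underside. The flat working face is at x = -10 mm of its frame and looks along its -x, roughly towards the robot; the bar is turned up to 0.2 rad from square across the bench
- vial_0: small capped glass vial, 22 mm wide, 48 mm tall, standing loose in a well of the block at (-20, -15) mm of the block's frame, its foot 6 mm above the block's underside, so it stands 14 mm proud of the block's top. Origin: centre of its foot
- vial_1: small capped glass vial, 22 mm wide, 48 mm tall, standing loose in a well of the block at (20, 15) mm of the block's frame, its foot 6 mm above the block's underside, so it stands 14 mm proud of the block's top. Origin: centre of its foot
- vial_3: small capped glass vial, 22 mm wide, 48 mm tall, standing loose in a well of the block at (20, -15) mm of the block's frame, its foot 6 mm above the block's underside, so it stands 14 mm proud of the block's top. Origin: centre of its foot
- beaker: clear glass beaker, 73 mm wide, 94 mm tall, stands to the right of the fence and the block; bystander. Origin: centre of its underside
- bottle_small: small white screw-cap bottle, 42 mm wide, 78 mm tall, left of the work; bystander. Origin: centre of its underside
- timer: white square bench timer, 58 x 58 x 20 mm, left of the work; bystander. Origin: centre of its underside
- tape_roll: roll of tape lying flat, 77 mm wide, 19 mm high, right of the work; bystander. Origin: centre of its underside
- marker_black: black marker pen 135 mm long, 16 mm high, lying left of the work; bystander. Origin: its underside, at the middle

How it is judged:
By the outcome, as a careful person would: the job done as asked, in the order asked, and still so for the second after the job is handed in, with the robot touching nothing.
It also fails if it takes over 64 s, if anything falls off the work surface, if the arm or the gripper's body presses on something with over 40 N, if the wrist force passes 120 N, or if a joint passes its speed limit or range.

## Working session

There is one attempt and no reset: what is moved stays moved. The work goes in short steps, Python scripts to look and compute and a shell command to move; the robot and the scene stay as the last step left them, time stands still between calls to the robot, and variables do not carry over. Pictures are saved under pics/ and viewed, and the job is handed in when it is done.

```bash
mkdir -p pics; ls; python3 - <<'E'
from workcell import *
import cv2
print(get_obs())
for n in ("top","side"):
    p,d=snapshot(n); cv2.imwrite(f"pics/{n}0.png",p[:,:,::-1]); import numpy as np; np.save(f"pics/{n}0.npy",d)
    c=calibration(n); print(n,c)
E
```

```text
pics
{'time': 0.0, 'joints': array([-1.27813070e-01,  4.87675277e-02,  9.75726541e-02,  1.62202094e+00,
        4.94738100e-05,  1.44301113e+00]), 'joint_velocities': array([ 0.00069506,  0.00070202, -0.00111185,  0.00067098, -0.00234154,
        0.00051789]), 'tau': array([ 2.96208136e-04, -3.38780022e+01,  3.20016932e+01,  2.03766406e-02,
       -2.11149008e-04,  6.20949692e-06]), 'ee_pos': array([5.24400359e-01, 7.27687977e-05, 2.41095806e-01]), 'orientation': array([ 0.70711614,  0.70709639, -0.00071984, -0.00097258]), 'wrist_force': array([-0.44020043, -0.35388701, -0.18191834]), 'moment': array([-0.05581081, -0.02258277, -0.02671409]), 'opening': 0.0855005031664516}
top {'fx': 457.55450135773503, 'fy': 457.55450135773503, 'cx': 263.9980975882186, 'cy': 188.62038299140255, 'world_to_cam': array([[ 0.00954561, -0.99982538, -0.01606504, -0.26576739],
       [ 0.99278101,  0.00755499,  0.11970295, -0.53235319],
       [-0.11956068, -0.0170917 ,  0.99267977, -1.52067178],
       [ 0.        ,  0.        ,  0.        ,  1.        ]])}
side {'fx': 489.47456601395385, 'fy': 489.47456601395385, 'cx': 258.2017500941526, 'cy': 184.19159127957712, 'world_to_cam': array([[-0.96780613, -0.25162295, -0.00609745,  0.46923436],
       [ 0.09467862, -0.38639055,  0.91746297, -0.18986301],
       [-0.23321074,  0.88734899,  0.39777446, -1.2263499 ],
       [ 0.        ,  0.        ,  0.        ,  1.        ]])}
```

View pics/top0.png

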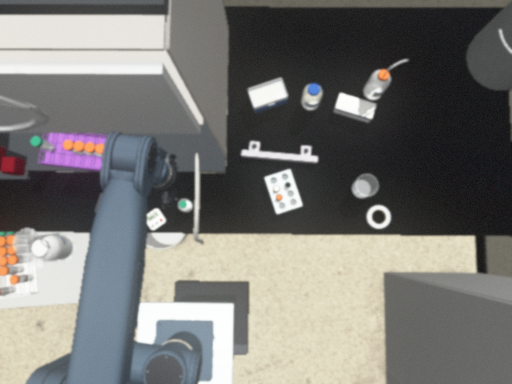

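View pics/side0.png

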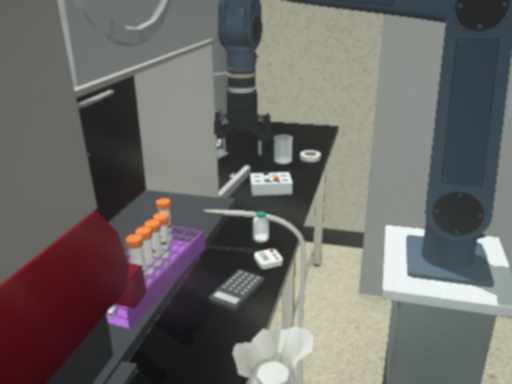

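Top view: the block is at about (283,191), with its long axis roughly up-down. The fence runs from (242,153) to (318,160), with its feet above it. The beaker is at (365,186) and the tape at (378,217). Next I'll measure these and take a wrist view.

```bash
cat > h.py <<'E'
import numpy as np, cv2
from workcell import *
from scipy.spatial.transform import Rotation as R
def ray(n,uv):
    c=calibration(n); T=np.linalg.inv(c["world_to_cam"])
    d=np.array([(uv[0]-c["cx"])/c["fx"],-(uv[1]-c["cy"])/c["fy"],-1.])
    return T[:3,3],T[:3,:3]@d
def px2w(n,uv,z):
    o,d=ray(n,uv); return o+d*(z-o[2])/d[2]
def wT(o):
    T=np.eye(4); T[:3,:3]=R.from_quat(o["orientation"]).as_matrix(); T[:3,3]=o["ee_pos"]
    return T@calibration("wrist")["T_tool_cam"]
def wpx2w(T,uv,z):
    c=calibration("wrist"); x=(uv[0]-c["cx"])/c["fx"]; y=(uv[1]-c["cy"])/c["fy"]; r=np.hypot(x,y)
    s=np.sin(r)/max(r,1e-9); d=T[:3,:3]@np.array([x*s,-y*s,-np.cos(r)]); o=T[:3,3]
    return o+d*(z-o[2])/d[2]
def w2wpx(T,p):
    c=calibration("wrist"); q=np.linalg.inv(T)@np.append(p,1); q=q[:3]; t=np.arctan2(np.hypot(q[0],q[1]),-q[2]); h=np.hypot(q[0],q[1])
    return c["cx"]+c["fx"]*t*q[0]/h, c["cy"]-c["fy"]*t*q[1]/h
def wshot(name):
    o=get_obs(); p,d=snapshot("wrist"); cv2.imwrite(f"pics/{name}.png",p[:,:,::-1]); np.savez(f"pics/{name}.npz",T=wT(o),p=p,d=d); return o,p,d
E
python3 - <<'E'
from h import *
for nm,uv,z in [("fL",(242,156),.03),("fR",(318,162),.03),("blk",(283,191),.04),("TL",(264,178),.04),("TR",(291,169),.04),("BR",(302,206),.04),("BL",(276,214),.04),("beaker",(367,195),0),("tape",(378,217),.01),("hose",(197,200),.05),("small",(185,206),.05),("timer",(156,219),.02),("edge",(300,234),0)]:
    print(nm,px2w("top",uv,z).round(3))
o,p,d=wshot("w0"); print(calibration("wrist"))
E
```

```text
fL [ 0.646 -0.185  0.03 ]
fR [ 0.627 -0.444  0.03 ]
blk [ 0.526 -0.325  0.04 ]
TL [ 0.57  -0.261  0.04 ]
TR [ 0.601 -0.352  0.04 ]
BR [ 0.476 -0.389  0.04 ]
BL [ 0.448 -0.302  0.04 ]
beaker [ 0.519 -0.615  0.   ]
tape [ 0.443 -0.649  0.01 ]
hose [ 0.492 -0.038  0.05 ]
small [0.472 0.002 0.05 ]
timer [0.429 0.105 0.02 ]
edge [ 0.383 -0.385  0.   ]
{'fx': 297.3186396354542, 'fy': 297.3186396354542, 'cx': 257.74834422749797, 'cy': 191.7680503341558, 'T_tool_cam': array([[ 5.32644911e-04,  9.47760727e-01,  3.18981692e-01,
         8.12486582e-02],
       [ 9.99999798e-01, -3.94496234e-04, -4.97698677e-04,
        -3.62468269e-04],
       [-3.45862185e-04,  3.18981893e-01, -9.47760746e-01,
        -1.31424090e-01],
       [ 0.00000000e+00,  0.00000000e+00,  0.00000000e+00,
         1.00000000e+00]])}
```

View pics/w0.png

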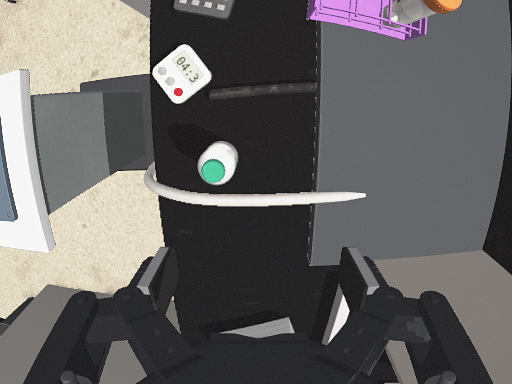

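```bash
python3 - <<'E'
from h import *
f=np.load("pics/w0.npz"); d=f["d"];T=f["T"]
c=calibration("wrist")
def P(u,v):
    z=d[v,u]; x=(u-c["cx"])/c["fx"]; y=(v-c["cy"])/c["fy"]; r=np.hypot(x,y); 
    k=np.tan(r)/r; return (T@np.array([x*k*z,-y*k*z,-z,1]))[:3].round(3)
for q in [(200,199),(260,200),(340,196),(365,196),(152,180),(213,172),(400,150),(316,150),(330,264),(240,120),(220,260)]: print(q,d[q[1],q[0]],P(*q))
E
```

```text
(200, 199) 0.34149033 [ 0.457 -0.036  0.052]
(260, 200) 0.33654183 [ 0.526 -0.035  0.057]
(340, 196) 0.34115255 [ 0.621 -0.032  0.051]
(365, 196) 0.34433678 [ 0.654 -0.033  0.048]
(152, 180) 0.37519097 [ 0.384 -0.024  0.012]
(213, 172) 0.30554986 [0.477 0.003 0.077]
(400, 150) 0.32556853 [0.694 0.025 0.048]
(316, 150) 0.3377508 [0.591 0.02  0.037]
(330, 264) 0.37375596 [ 0.618 -0.127  0.048]
(240, 120) 0.3632073 [ 0.502  0.05  -0.   ]
(220, 260) 0.42539448 [ 0.469 -0.149  0.001]
```

```bash
python3 -m jog '{"fingers":[0,0,0,0,0,0,0,0],"linear":[[-4,-0.5,0],[-8,-1,0],[-12,-1.5,0],[-16,-2,0],[-20,-2.5,0],[-24,-3,0],[-28,-3.5,0],[-32,-4,0]],"delta_rot":[[0,0,7],[0,0,14],[0,0,21],[0,0,28],[0,0,35],[0,0,42],[0,0,49],[0,0,56]]}'
```

```text
time: 0.82
ee_pos: [0.4838, -0.3217, 0.241]
orientation: [0.957, 0.289, -0.001, -0.001]
wrist_force: [0.9, 1.2, 0.4]
opening: 0.0856
```

```bash
python3 -m jog '{"fingers":[0,0,0,0,0,0],"linear":[[0,0,0],[0,0,0],[0,0,0],[0,0,0],[0,0,0],[0,0,0]],"delta_rot":[[0,0,7],[0,0,14],[0,0,21],[0,0,28],[0,0,35],[0,0,37.6]]}'
python3 - <<'E'
from h import *
o,p,d=wshot("w1"); print(o["ee_pos"],o["joints"])
p,d=snapshot("top"); cv2.imwrite("pics/t1.png",cv2.resize(p[100:260,220:420,::-1],None,fx=4,fy=3.75))
E
```

```text
time: 1.32
ee_pos: [0.4835, -0.3217, 0.2403]
orientation: [0.999, -0.037, -0.002, -0.001]
wrist_force: [-0.6, -0.6, -0.1]
opening: 0.0856
[ 0.48351455 -0.32170697  0.24027795] [-7.02089905e-01  1.99070320e-01  2.60603072e-01  1.63572712e+00
 -8.56299992e-04  2.51362745e+00]
```

View pics/w1.png

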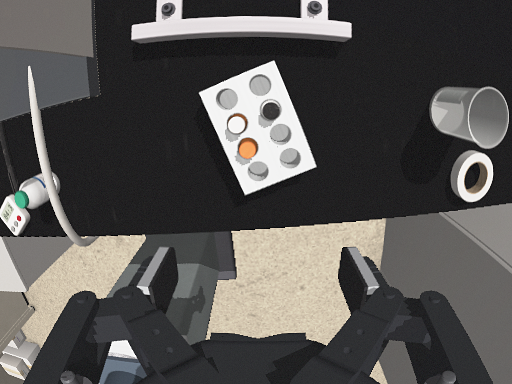

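The wrist view shows the block's top corners near (199,93), (274,61), (316,166) and (246,190), with the fence across the top at about row 35. I'll compute these.

```bash
cat >> h.py <<'E'
def block(f,z=.04,roi=None,dbg=None):
    p=f["p"];T=f["T"]; hsv=cv2.cvtColor(p,cv2.COLOR_RGB2HSV)
    m=((hsv[...,2]>200)&(hsv[...,1]<40)).astype(np.uint8)*255
    if roi: 
        k=np.zeros_like(m);k[roi[1]:roi[3],roi[0]:roi[2]]=1;m*=k
    m=cv2.morphologyEx(m,cv2.MORPH_OPEN,np.ones((3,3)))
    cs,_=cv2.findContours(m,cv2.RETR_EXTERNAL,cv2.CHAIN_APPROX_NONE); c=max(cs,key=cv2.contourArea)
    W=np.array([wpx2w(T,q,z)[:2] for q in cv2.convexHull(c)[:,0].astype(float)])
    return cv2.minAreaRect((W*1000).astype(np.float32)),c
E
python3 - <<'E'
from h import *
f=np.load("pics/w1.npz"); T=f["T"]
r,c=block(f,.04,(180,50,335,205)); print(r); print(cv2.boxPoints(r).round(0))
for q in [(133,40),(240,42),(350,40),(133,27),(350,25)]: print(q,wpx2w(T,q,.03).round(4))
print("base", [wpx2w(T,q,0).round(4) for q in [(135,41),(350,41)]])
p=f["p"]; print(p[20:48,240].sum(1),p[20:48,150].sum(1),p[20:48,340].sum(1))
print("tape",wpx2w(T,(472,177),.01),"hand beaker",wpx2w(T,(465,125),.0))
E
```

```text
((526.8099975585938, -326.43194580078125), (129.86749267578125, 89.96997833251953), 18.597293853759766)
[[ 451. -305.]
 [ 480. -390.]
 [ 603. -348.]
 [ 574. -263.]]
(133, 40) [ 0.6501 -0.1863  0.03  ]
(240, 42) [ 0.6277 -0.313   0.03  ]
(350, 40) [ 0.6263 -0.4395  0.03  ]
(133, 27) [ 0.6667 -0.1873  0.03  ]
(350, 25) [ 0.6448 -0.441   0.03  ]
base [array([ 0.6555, -0.1765,  0.    ]), array([ 0.6303, -0.4491,  0.    ])]
[685 676 675 679 680 688 680 678 677 690 688 543 284 266 263 270 247 108
  82  59  83  76  77  82  71  86  84  83] [ 90  63 365 724 698 685 685 683 678 684 682 682 680 681 687 698 674 425
 268 264 264 276 157  79  85  69  87  94] [ 70 510 736 717 706 697 692 697 695 692 694 685 687 688 693 696 469 261
 264 272 270 212  61  60  75  82  82  83]
tape [ 0.44281929 -0.64854601  0.01      ] hand beaker [ 0.52122042 -0.63247468  0.        ]
```

```bash
python3 - <<'E'
from h import *
f=np.load("pics/w1.npz"); T=f["T"]; p=f["p"].astype(int).sum(2)
t=[];b=[];k=[]
for u in range(140,346,10):
    col=p[15:55,u]; 
    s=np.where(col>560)[0][-1]+15.5; e=np.where(col>150)[0][-1]+15.5
    kk=np.where(col>560)[0][0]+15-.5
    t.append(wpx2w(T,(u,s),.03)[:2]); b.append(wpx2w(T,(u,e),0)[:2]); k.append(wpx2w(T,(u,kk),.03)[:2])
for n,a in (("face top",t),("face base",b),("back",k)):
    a=np.array(a); c=np.polyfit(a[:,1],a[:,0],1); print(n,c, np.abs(np.polyval(c,a[:,1])-a[:,0]).max(), np.polyval(c,-.315))
for u in (128,131,134,348,350,352,354): print(u,p[28:34,u], wpx2w(T,(u,30),.03))
E
```

```text
face top [0.08516702 0.66773625] 0.0006464489865154466 0.6409086390791012
face base [0.0830391  0.66602425] 0.0007787240588671418 0.6398669295325349
back [0.09247779 0.68937901] 0.006444562437978196 0.6602485013858339
128 [ 95  96  90 100 100 108] [ 0.66434067 -0.18042428  0.03      ]
131 [354 390 393 303 401 459] [ 0.6634239  -0.18440945  0.03      ]
134 [687 684 687 689 685 688] [ 0.66252859 -0.18836051  0.03      ]
348 [697 700 697 693 686 688] [ 0.63849199 -0.43802215  0.03      ]
350 [707 709 712 711 704 707] [ 0.63858231 -0.44048578  0.03      ]
352 [99 90 77 59 57 53] [ 0.63867877 -0.44296002  0.03      ]
354 [89 96 82 94 99 96] [ 0.63878141 -0.44544513  0.03      ]
```

Block is at (0.527, -0.326), yaw 18.6°, and its measured size matches the given 130 x 90 mm. The fence face is x = 0.667 + 0.084y, for y from -0.443 to -0.184. The block has to turn about +67°. First I'll push the near short side at its right corner.

```bash
python3 -m jog '{"fingers":[255,255,255,255,255,255,255,255],"linear":[[-2,3.5,0],[-4.3,7.5,0],[-4.3,7.5,4],[-4.3,7.5,8],[-4.3,7.5,12],[-4.3,7.5,15],[-4.3,7.5,18],[-4.3,7.5,19]],"delta_rot":[[0,0,0],[0,0,0],[0,0,0],[0,0,0],[0,0,0],[0,0,0],[0,0,0],[0,0,0]]}' 40
python3 - <<'E'
from h import *
o,p,d=wshot("w2"); print(o["ee_pos"],o["opening"])
p,d=snapshot("side"); cv2.imwrite("pics/s2.png",cv2.resize(p[100:260,180:380,::-1],None,fx=4,fy=3.75))
E
```

```text
time: 2.08
ee_pos: [0.4319, -0.3899, 0.0441]
orientation: [0.999, -0.034, -0.005, -0.004]
wrist_force: [-1.4, 1.0, -1.1]
opening: 0.0005
[ 0.43188108 -0.38989423  0.04408589] 0.0004629272019281133
```

View pics/w2.png

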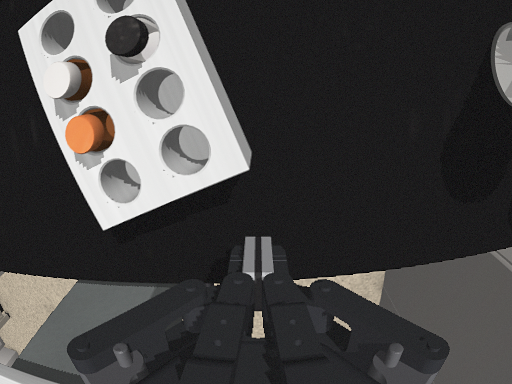

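View pics/s2.png

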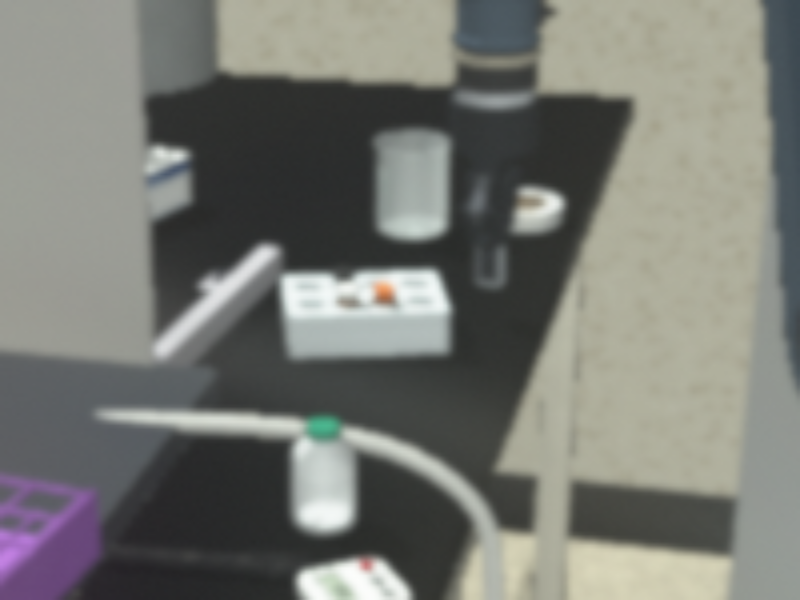

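The fingers are shut and standing near-right of the block: tip at about (258,238), block's right corner at (250,165). I'll check the tip height with depth.

```bash
python3 - <<'E'
from h import *
f=np.load("pics/w2.npz"); d=f["d"];T=f["T"]
c=calibration("wrist"); o=get_obs(); TT=np.eye(4); TT[:3,:3]=R.from_quat(o["orientation"]).as_matrix(); TT[:3,3]=o["ee_pos"]
def P(u,v):
    z=d[v,u]; x=(u-c["cx"])/c["fx"]; y=(v-c["cy"])/c["fy"]; r=np.hypot(x,y); 
    k=np.tan(r)/r; return (np.linalg.inv(TT)@T@np.array([x*k*z,-y*k*z,-z,1]))[:3].round(4)
for q in [(250,237),(250,239),(250,245),(250,260),(265,245),(235,255),(245,245),(270,245),(233,245),(283,245),(215,290),(200,285),(90,345),(120,350)]: print(q,P(*q))
r,_=block(f,.04,(10,0,260,240)); print(r)
E
```

```text
(250, 237) [ 0.0097 -0.0041  0.009 ]
(250, 239) [ 0.0094 -0.0041  0.0072]
(250, 245) [ 0.0097 -0.0039  0.0004]
(250, 260) [ 0.0095 -0.0036 -0.0134]
(265, 245) [0.0096 0.0035 0.0006]
(235, 255) [ 0.0055 -0.0113 -0.0024]
(245, 245) [ 0.0091 -0.0064  0.0014]
(270, 245) [0.0097 0.0059 0.0003]
(233, 245) [-0.0166 -0.0169  0.0476]
(283, 245) [-0.0162  0.0168  0.0471]
(215, 290) [ 0.005  -0.0176 -0.0303]
(200, 285) [ 0.0108 -0.0226 -0.0349]
(90, 345) [ 0.0098 -0.0538 -0.072 ]
(120, 350) [ 0.0098 -0.0427 -0.0716]
((526.657470703125, -326.6986083984375), (129.26248168945312, 89.52557373046875), 18.6335391998291)
```

```bash
python3 -m jog '{"fingers":[255,255,255,255,255,255],"linear":[[0,-0.3,1],[0,-0.6,1.8],[0,-0.6,2],[1,-0.7,2],[2,-0.8,2],[2.8,-0.8,2]],"delta_rot":[[0,0,0],[0,0,0],[0,0,0],[0,0,0],[0,0,0],[0,0,0]]}'
python3 -m jog '{"fingers":[255,255,255,255,255,255,255,255],"linear":[[0.6,0,0],[1.2,-0.1,0],[1.8,-0.1,0],[2.4,-0.2,0],[3,-0.2,0],[3.6,-0.3,0],[4.1,-0.3,0],[4.1,-0.3,0]],"delta_rot":[[0,0,0],[0,0,0],[0,0,0],[0,0,0],[0,0,0],[0,0,0],[0,0,0],[0,0,0]]}'
python3 - <<'E'
from h import *
o,p,d=wshot("w3"); print(o["ee_pos"])
E
```

```text
time: 2.68
ee_pos: [0.4635, -0.3854, 0.0283]
orientation: [0.999, -0.034, -0.003, -0.002]
wrist_force: [0.3, -0.6, 0.7]
opening: 0.0001
time: 3.35
ee_pos: [0.5054, -0.3862, 0.0285]
orientation: [0.999, -0.034, -0.003, -0.001]
wrist_force: [-3.3, -2.5, 0.1]
opening: -0.0001
[ 0.50539891 -0.38620939  0.02854688]
```

View pics/w3.png

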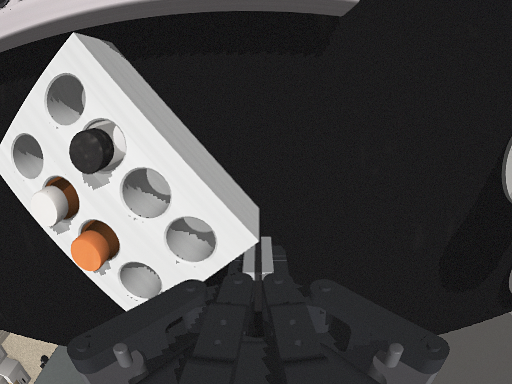

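The block has turned well. Its corner at (258,240) is now at the fingers' front-left edge, so this push is nearly used up.

```bash
python3 - <<'E'
from h import *
f=np.load("pics/w3.npz"); T=f["T"]
C={k:wpx2w(T,q,.04)[:2] for k,q in dict(T=(75,34),R=(259,241),B=(127,310)).items()}
for k in C: print(k,C[k].round(4))
print("long",np.linalg.norm(C["T"]-C["R"]),"short",np.linalg.norm(C["R"]-C["B"]))
v=C["T"]-C["R"]; print("yaw",np.degrees(np.arctan2(v[1],v[0])),"centre",(C["T"]+C["B"])/2)
E
```

```text
T [ 0.6267 -0.3133]
R [ 0.5232 -0.3889]
B [ 0.4804 -0.3105]
long 0.12815757468682804 short 0.08934422167431887
yaw 36.1465554047702 centre [ 0.55355829 -0.3119274 ]
```

```bash
python3 -m jog '{"fingers":[255,255,255,255,255,255,255,255],"linear":[[-4,0.3,0],[-8,0.5,-0.2],[-8.2,-3,-0.2],[-8.2,-6.5,-0.2],[-7.2,-9.8,-0.2],[-6.7,-9.8,-0.2],[-6.7,-9.8,-0.2],[-6.7,-9.8,-0.2]],"delta_rot":[[0,0,0],[0,0,0],[0,0,7],[0,0,14],[0,0,21],[0,0,26],[0,0,26],[0,0,26]]}'
python3 - <<'E'
from h import *
o,p,d=wshot("w4"); print(o["ee_pos"])
E
```

```text
time: 4.07
ee_pos: [0.446, -0.2834, 0.0315]
orientation: [0.967, -0.256, -0.002, -0.001]
wrist_force: [0.4, -0.6, 0.7]
opening: -0.0001
[ 0.44601883 -0.28342592  0.03151191]
```

View pics/w4.png

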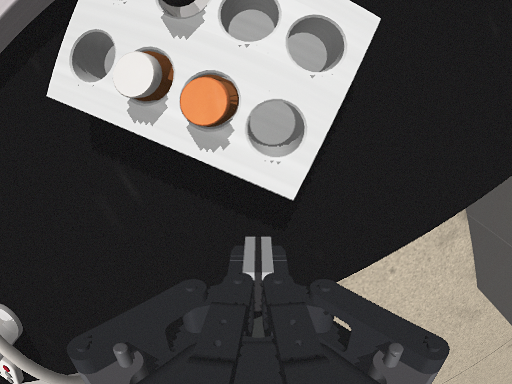

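```bash
cat >> h.py <<'E'
def pose3(name,a,b,c,z=.04):
    # b = shared corner; a along the long side, c along the short side
    T=np.load(f"pics/{name}.npz")["T"]; A,B,C=[wpx2w(T,q,z)[:2] for q in (a,b,c)]
    v=A-B; print("corners",A.round(4),B.round(4),C.round(4),"long %.4f short %.4f"%(np.linalg.norm(v),np.linalg.norm(C-B)),"ang long %.1f short %.1f"%tuple(np.degrees(np.arctan2(w[1],w[0])) for w in (v,C-B)),"centre",((A+C)/2).round(4))
E
python3 - <<'E'
from h import *
pose3("w4",(47,95),(294,200),(380,18))
E
```

```text
corners [ 0.5748 -0.2401] [ 0.4699 -0.3166] [ 0.5234 -0.3884] long 0.1297 short 0.0895 ang long 36.1 short -53.3 centre [ 0.5491 -0.3143]
```

```bash
python3 -m jog '{"fingers":[255,255,255,255,255,255,255,255],"linear":[[1.4,0,0],[2.8,0,0],[3.5,0.1,0],[4.1,0.3,0],[4.7,0.5,0],[5.3,0.6,0],[5.9,0.8,0],[6.5,0.9,0]],"delta_rot":[[0,0,0],[0,0,0],[0,0,0],[0,0,0],[0,0,0],[0,0,0],[0,0,0],[0,0,0]]}'
python3 - <<'E'
from h import *
o,p,d=wshot("w5"); print(o["ee_pos"])
E
```

```text
time: 4.78
ee_pos: [0.489, -0.3218, 0.0304]
orientation: [0.966, -0.257, -0.012, -0.002]
wrist_force: [-26.7, 9.1, 19.4]
opening: -0.0
[ 0.48901889 -0.3217812   0.03043648]
```

View pics/w5.png

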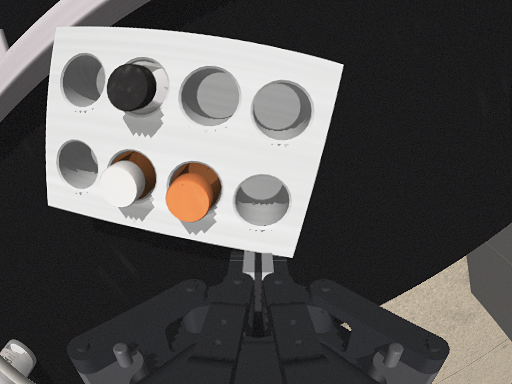

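```bash
python3 - <<'E'
from h import *
pose3("w5",(48,206),(293,258),(343,66))
pose3("w5",(343,66),(52,27),(48,206))
o=get_obs(); print(o["ee_pos"],o["wrist_force"],o["moment"])
E
```

```text
corners [ 0.5731 -0.2433] [ 0.4873 -0.3413] [ 0.5546 -0.4   ] long 0.1302 short 0.0893 ang long 48.8 short -41.1 centre [ 0.5638 -0.3216]
corners [ 0.5546 -0.4   ] [ 0.6427 -0.3011] [ 0.5731 -0.2433] long 0.1324 short 0.0905 ang long -131.7 short 140.3 centre [ 0.5638 -0.3216]
[ 0.48935667 -0.3227398   0.03024921] [-18.88491921   5.08893836  11.63470613] [ 1.00427139  4.00065677 -0.11490125]
```

The block's far corner (0.643, -0.301) has just met the fence, which explains the 27 N. I'll now steer the push more to the right so the block pivots about that corner.

```bash
python3 -m jog '{"fingers":[255,255,255,255,255,255,255,255],"linear":[[0.3,0.3,0],[0.6,0.6,0],[0.9,0.8,0],[1.2,1.0,0],[1.5,1.1,0],[1.8,1.2,0],[2.1,1.3,0],[2.1,1.3,0]],"delta_rot":[[0,0,0],[0,0,0],[0,0,0],[0,0,0],[0,0,0],[0,0,0],[0,0,0],[0,0,0]]}'
python3 - <<'E'
from h import *
o,p,d=wshot("w6"); print(o["ee_pos"])
E
```

```text
time: 5.5
ee_pos: [0.4974, -0.3449, 0.0293]
orientation: [0.966, -0.258, -0.016, -0.001]
wrist_force: [-8.9, 0.9, 5.1]
opening: 0.0
[ 0.49740028 -0.34486686  0.02932028]
```

View pics/w6.png

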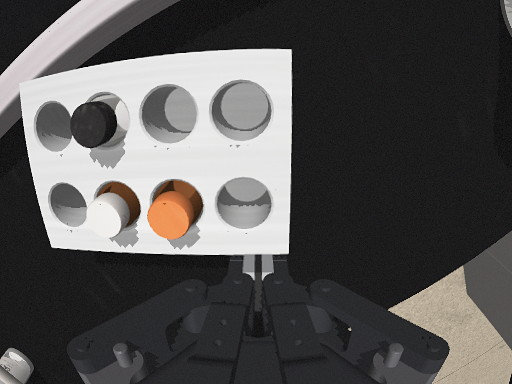

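```bash
python3 - <<'E'
from h import *
pose3("w6",(51,247),(289,256),(291,48))
pose3("w6",(291,48),(20,84),(51,247))
E
```

```text
corners [ 0.563 -0.25 ] [ 0.4984 -0.3635] [ 0.5788 -0.4075] long 0.1306 short 0.0916 ang long 60.3 short -28.7 centre [ 0.5709 -0.3287]
corners [ 0.5788 -0.4075] [ 0.6404 -0.2942] [ 0.563 -0.25 ] long 0.1290 short 0.0891 ang long -118.6 short 150.3 centre [ 0.5709 -0.3287]
```

```bash
python3 -m jog '{"fingers":[255,255,255,255,255,255,255,255],"linear":[[0.5,0.25,0],[1,0.5,0],[1.4,0.65,0],[1.8,0.75,0],[2.3,0.8,0],[2.7,0.85,0],[3.1,0.85,0],[3.1,0.85,0]],"delta_rot":[[0,0,0],[0,0,0],[0,0,0],[0,0,0],[0,0,0],[0,0,0],[0,0,0],[0,0,0]]}'
python3 - <<'E'
from h import *
o,p,d=wshot("w7"); print(o["ee_pos"])
E
```

```text
time: 6.22
ee_pos: [0.5179, -0.369, 0.0286]
orientation: [0.966, -0.258, -0.018, -0.0]
wrist_force: [-5.4, -0.0, 4.0]
opening: 0.0003
[ 0.51787332 -0.36904781  0.02858503]
```

View pics/w7.png

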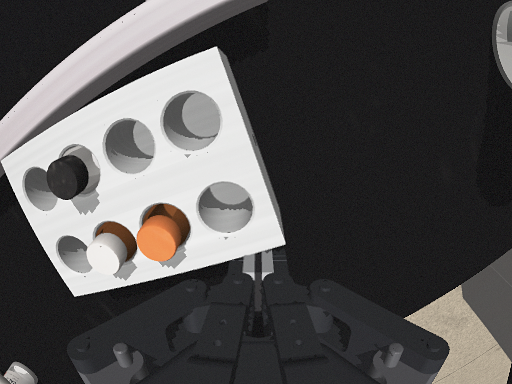

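```bash
python3 - <<'E'
from h import *
pose3("w7",(74,297),(285,243),(217,47))
pose3("w7",(217,47),(2,160),(74,297))
E
```

```text
corners [ 0.5513 -0.2614] [ 0.5267 -0.3894] [ 0.6138 -0.4072] long 0.1304 short 0.0889 ang long 79.1 short -11.5 centre [ 0.5826 -0.3343]
corners [ 0.6138 -0.4072] [ 0.6392 -0.2814] [ 0.5513 -0.2614] long 0.1283 short 0.0901 ang long -101.4 short 167.2 centre [ 0.5826 -0.3343]
```

Yaw is about 79°, so 6° remain. I'll back off, square the tool to the fence, and push near the middle of the long side.

```bash
python3 -m jog '{"fingers":[255,255,255,255,255,255],"linear":[[-2,0,0],[-4,0,0],[-4,0,0],[-4,0,0],[-4,0,0],[-4,0,0]],"delta_rot":[[0,0,0],[0,0,-7],[0,0,-14],[0,0,-21],[0,0,-25],[0,0,-25]]}'
python3 - <<'E'
from h import *
o,p,d=wshot("w8"); print(o["ee_pos"],o["orientation"])
E
```

```text
time: 6.77
ee_pos: [0.4832, -0.3499, 0.0299]
orientation: [0.999, -0.043, -0.017, -0.004]
wrist_force: [-0.3, 1.0, -0.4]
opening: 0.0001
[ 0.48316921 -0.34991566  0.02991965] [ 0.99894008 -0.04274647 -0.01658565 -0.00404527]
```

View pics/w8.png

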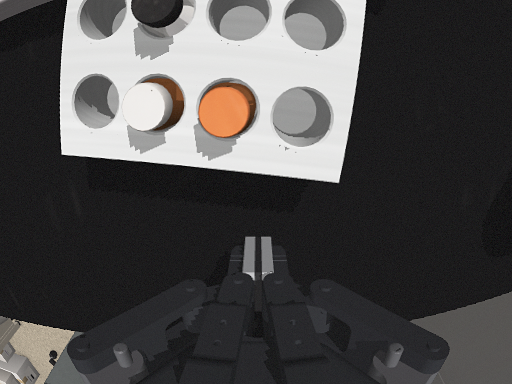

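```bash
python3 -m jog '{"fingers":[255,255,255,255,255,255,255,255],"linear":[[1.5,0,0],[3,0,0],[3.7,0,0],[4.2,0,0],[4.7,0,0],[5.1,0,0],[5.5,0,0],[5.8,0,0]],"delta_rot":[[0,1.9,0],[0,1.9,0],[0,1.9,0],[0,1.9,0],[0,1.9,0],[0,1.9,0],[0,1.9,0],[0,1.9,0]]}'
python3 - <<'E'
from h import *
o,p,d=wshot("w9"); print(o["ee_pos"],o["orientation"],o["wrist_force"])
E
```

```text
time: 7.48
ee_pos: [0.5351, -0.3579, 0.0287]
orientation: [0.999, -0.046, -0.007, -0.0]
wrist_force: [-20.4, -3.4, 12.8]
opening: 0.0001
[ 0.53512481 -0.35793778  0.02871297] [ 9.98905788e-01 -4.62958129e-02 -6.62346450e-03 -2.34091976e-04] [-20.39197894  -3.3632355   12.80946645]
```

View pics/w9.png

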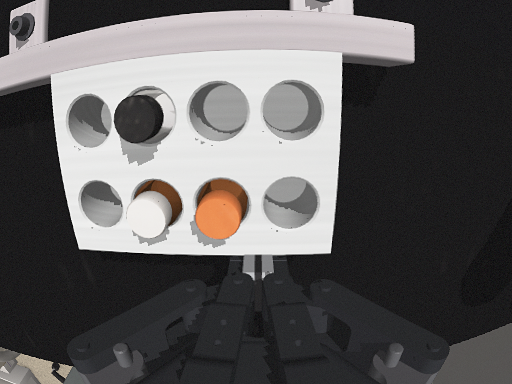

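It looks flush: the block's far edge runs along the fence from (52,75) to (342,52), and the push force is 20 N. I'll back off and shift towards the middle for one more light seating push.

```bash
python3 -m jog '{"fingers":[255,255,255,255,255,255,255,255],"linear":[[-1,0,0],[-2,-1.2,0],[-2,-2.6,0],[-1,-2.6,0],[-0.5,-2.6,0],[0,-2.6,0],[0.3,-2.6,0],[0.5,-2.6,0]],"delta_rot":[[0,0.8,0],[0,0.8,0],[0,0.8,0],[0,0.8,0],[0,0.8,0],[0,0.8,0],[0,0.8,0],[0,0.8,0]]}'
python3 -m jog '{"fingers":[255,255,255,255,255,255,255],"linear":[[-2,0,0],[-5,0,0],[-6,0,-3],[-6,0,-7],[-6,0,-11],[-6,0,-15],[-6,0,-15]],"delta_rot":[[0,0,0],[0,0,0],[0,0,0],[0,0,0],[0,0,0],[0,0,0],[0,0,0]]}'
python3 - <<'E'
from h import *
o,p,d=wshot("w10"); print(o["ee_pos"],o["wrist_force"])
p,d=snapshot("top"); cv2.imwrite("pics/t10.png",cv2.resize(p[100:260,220:420,::-1],None,fx=4,fy=3.75))
E
```

```text
time: 8.2
ee_pos: [0.5373, -0.3312, 0.0287]
orientation: [0.999, -0.047, -0.007, -0.001]
wrist_force: [-18.5, 3.2, 12.4]
opening: -0.0002
time: 8.78
ee_pos: [0.4838, -0.3292, 0.1904]
orientation: [0.999, -0.047, 0.0, 0.005]
wrist_force: [1.8, 0.0, 1.6]
opening: 0.0002
[ 0.48378481 -0.32920919  0.19038512] [1.84334429 0.02809737 1.61549653]
```

View pics/w10.png

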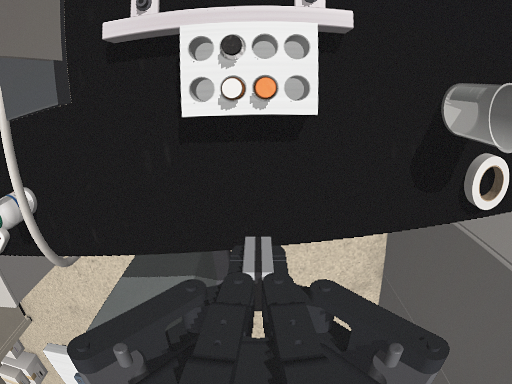

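View pics/t10.png

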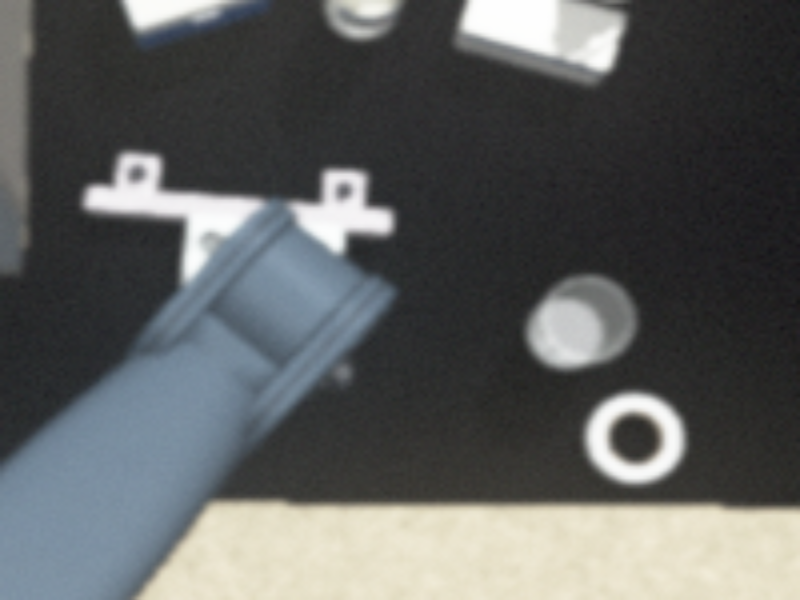

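The block sits along the fence. In the wrist picture its top spans columns 181 to 318, and the fence spans 103 to 353. Now I'll quantify the flushness.

```bash
python3 - <<'E'
from h import *
f=np.load("pics/w10.npz"); T=f["T"]; p=f["p"].astype(int).sum(2)
W=[]
for u in range(188,314,4):
    col=p[95:130,u]; g=np.where(col>560)[0][-1]+95.5; W.append(wpx2w(T,(u,g),.04)[:2])
W=np.array(W); c=np.polyfit(W[:,1],W[:,0],1); print("near edge slope",c,np.abs(np.polyval(c,W[:,1])-W[:,0]).max())
t=[]
for u in list(range(108,176,6))+list(range(324,350,5)):
    col=p[5:60,u]; s=np.where(col>560)[0][-1]+5.5; t.append(wpx2w(T,(u,s),.03)[:2])
t=np.array(t); k=np.polyfit(t[:,1],t[:,0],1); print("face",k,np.abs(np.polyval(k,t[:,1])-t[:,0]).max())
for y in (-.28,-.335,-.39):
    print(y,"perp dist", (np.polyval(k,y)-np.polyval(c,y))*np.cos(np.arctan(k[0])))
print("block ends",wpx2w(T,(181,116),.04),wpx2w(T,(318,115),.04),"fence ends",wpx2w(T,(103,30),.03),wpx2w(T,(353,20),.03))
cv2.imwrite("pics/w10z.png",cv2.resize(f["p"][0:130,90:370,::-1],None,fx=2.8,fy=2.8,interpolation=cv2.INTER_CUBIC))
E
```

```text
near edge slope [0.08252854 0.57546811] 0.0006742781131351405
face [0.08304328 0.6672348 ] 0.0006101275141779938
-0.28 perp dist 0.09130826499452391
-0.335 perp dist 0.09128005104288513
-0.39 perp dist 0.09125183709124635
block ends [ 0.55417091 -0.26422507  0.04      ] [ 0.54228007 -0.39470665  0.04      ] fence ends [ 0.66057435 -0.18564341  0.03      ] [ 0.63796245 -0.4411878   0.03      ]
```

View pics/w10z.png

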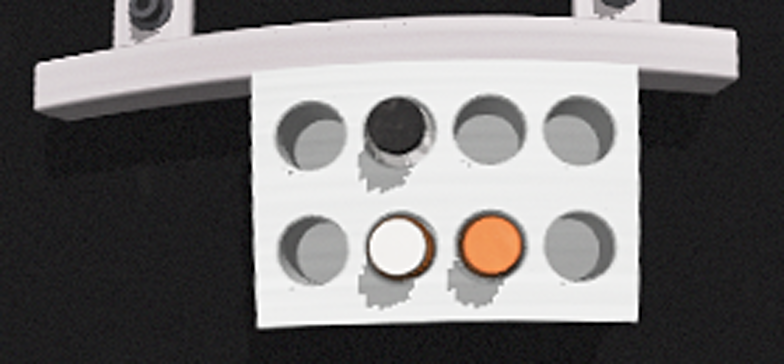

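```bash
python3 -m jog '{"fingers":[255,255,255,255,255],"linear":[[3,0,0],[6,0,0],[8,0,0],[9,0,0],[9,0,0]],"delta_rot":[[0,0,0],[0,0,0],[0,0,0],[0,0,0],[0,0,0]]}'
python3 - <<'E'
from h import *
o,p,d=wshot("w11"); print(o["ee_pos"],o["wrist_force"],wT(o)[:3,3])
cv2.imwrite("pics/w11z.png",cv2.resize(p[60:200,110:380,::-1],None,fx=2.9,fy=2.9,interpolation=cv2.INTER_CUBIC))
E
```

```text
time: 9.3
ee_pos: [0.5726, -0.3349, 0.1787]
orientation: [0.999, -0.046, -0.005, 0.0]
wrist_force: [0.8, -0.1, -0.2]
opening: -0.0002
[ 0.572636   -0.33485145  0.17867721] [ 0.779333   -0.13189756 -0.24650439] [ 0.65543194 -0.34325662  0.30925023]
```

View pics/w11z.png

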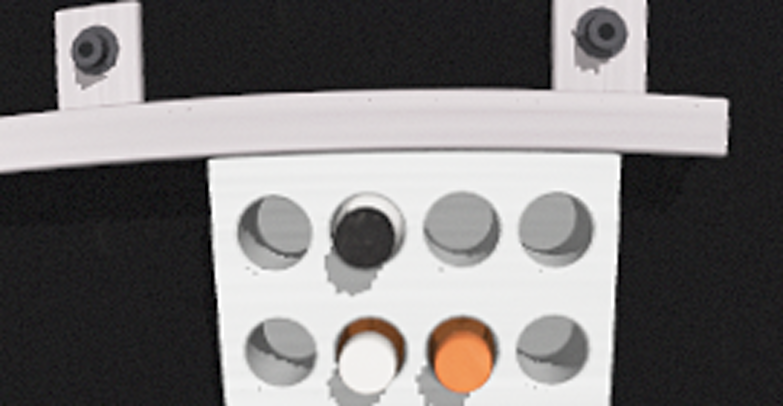

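Seen from above the gap, the block's far side (columns 210 to 620, row ~155) lies on the fence with no gap visible. The hand is in the air and touching nothing, so I'll hand in.

```bash
python3 - <<'E'
from workcell import *
print(close_job(), get_obs()["time"])
E
```

```text
the job is handed in; nothing more can be done
the job is handed in; nothing more can be done
```

The vial block now lies with one long side flat against the fence, and the job is handed in. It took about 9.3 s of the 64 s. I pushed it only with the closed fingertips: first the near-right corner, then the long side to swing it round against the fence, then two seating pushes of about 20 N near the middle.

**Last checks:**
- **Alignment:** the block's long side and the fence face are parallel to about 0.03°. A view from above the joint shows no gap.
- **Position along the fence:** the block spans y from -0.395 to -0.264, inside the fence's -0.442 to -0.185.
- **Vials:** all three are still standing in their wells.
- **Bystanders:** the beaker and tape roll look unmoved. I did not re-measure the bottle, timer and marker, but the fingers never went near them while low.
- **Hand:** it ended with the fingertips about 17 cm above the bench, touching nothing.

**One mismatch:** from the fence face to the block's near edge I measured 91.3 mm, against the block's 90 mm. That is within the camera's 2 mm accuracy. The arm also stopped firmly at two points along the side, so I take the block as seated.

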